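# Set the juicer's drive shaft by its flat and hold the collar on it

## Task

The bar's citrus juicer is having its drive collar refitted: pinch the upright shaft with the fingers pressing on its brass-coloured flat, turn it until the flat faces the white pointer on the red housing, and let go of it. Then fetch the aluminium collar, lower it over the shaft with its set screw (blue mark) on the flat until it sits fully down on the shoulder, and finish while still gripping the collar there, so that I can tighten the screw. Keep the flat facing the pointer, and leave the other things where they are.

Things in the scene. Friction and masses are not known exactly. Their poses are not given: they have to be found in the camera images.
- shaft (a joint): Turn of the upright steel drive shaft in the juicer housing, rad, counter-clockwise from above; 0 when the flat faces the pointer. It starts 0.45 to 1.5 counter-clockwise of that, turns freely by 3 either way and stays where it is left (friction about 0.05 N m). The shaft is 20 mm in diameter and stands 42 mm above its shoulder; its top 6 mm taper in to 12 mm across.
- flat (a point): The brass-coloured flat on the side of the shaft, 17 mm wide and 36 mm tall from the shoulder up. Its origin is the centre of its face, 4.5 mm from the shaft's axis and 18 mm above the shoulder; its x axis points squarely out of the face, z up. Fingers closed squarely on the flat are 14.5 mm apart (20 mm on the round), and the middle between them is 2.75 mm from the axis, on the side away from the flat.
- seat (a point): Centre of the shoulder's upper face on the shaft's axis, where the collar's underside comes to rest: a steel disc 34 mm in diameter, 12 mm above the flat round top (140 mm across) of the red juicer housing, 112 mm above the counter. x axis: from the shaft towards the pointer; z up. The housing is fixed, 180 mm across.
- pointer (a point): The white triangular pointer lying on the housing's top, 50 mm from the shaft's axis on the side the flat must face; it stands 2.5 mm up and is only a mark.
- collar_center (a point): Centre of the loose aluminium collar (half-way up): a ring of 44 mm outer diameter, 34 mm tall, 23 mm bore, about 150 g, standing on the counter with its bore upright. Its x axis points to the set screw, z up. The screw's tip, 6 mm wide, stands into the bore to 6.5 mm from the bore's axis at half height, so the collar goes freely down over the shaft only with the screw over the flat (within about 0.4 rad); otherwise the screw catches on the top of the shaft.
- set_screw (a point): The black head of the set screw on the collar's outside, half-way up, 22 mm from the bore's axis; the blue line on the collar's top lies above it.
- collar: The same collar; origin at the centre of its underside, x axis to the set screw, z up.
- cup: Bystander: white mug, 64 mm across, 58 mm tall, with a handle; origin under its centre.
- reamer: Bystander: white juicing cone, 66 mm across, 62 mm tall; origin under its centre.
- carafe_a: Bystander: glass carafe, 76 mm across, 235 mm tall; origin under its centre.
- carafe_b: Bystander: glass carafe, 76 mm across, 235 mm tall; origin under its centre.
- spray_bottle: Bystander: white spray bottle with a red head, 72 mm across, 198 mm tall; origin under its centre.
- stirrer_tumbler: Bystander: amber tumbler of wooden stirrers, 66 mm across, 140 mm tall; origin under its centre.

How it is judged:
By the outcome, as a careful person would: the job done as asked, in the order asked, and still so for the second after the job is handed in, while the arm keeps its last pose, push and grip.
It also fails if it takes over 58 s, if anything falls off the work surface, if the arm or the gripper's body presses on something with over 40 N, if the wrist force passes 120 N, or if a joint passes its speed limit or range.

## Robot

A 7-joint arm with a two-finger parallel gripper is mounted at the origin on the work surface. World frame = base frame: x ahead of the robot, y to its left, z up, the work surface at z = 0. Lengths are in m, angles in rad, forces in N, time in s.
With the tool pointing down it reaches from about 0.425 to 0.875 m from the base axis. Payload 4.7 kg.
Tool frame: the origin (TCP) lies at the very end of the fingers, on their centre line; the grasp point (between the pads) lies 19 mm behind it; x points along the fingers, z is the direction in which the jaws open and shut, and the axes are right-handed (so a half turn about x gives the same grasp; the last joint's range is limited). The gripper opens to 87 mm and grips with 3 to 60 N. Pads are 19 mm wide; open, the fingers measure 117 mm over their backs; the gripper's body (75 mm by 190 mm) begins 51 mm behind the grasp point.
Start: joints at [1.258, 0.321, -0.07, 1.45, 0.023, 1.371, -0.057], TCP at [0.209, -0.616, 0.223] pointing down, gripper open.
Joint ranges: [-2.86, 2.86], [-0.3, 2.09], [-1.38, 1.24], [0.06, 2.45], [-1.56, 4.7], [0.09, 2.05], [-2.69, 2.69]. Speed limits (rad/s): [2.57, 2.57, 3.14, 3.14, 3.14, 3.14, 3.14].

## Interface

Orientations are given as a rotation vector (axis times angle).
In Python, from bench import telemetry, viewer, workorder gives the robot as it stands.
- The arm moves only by the shell command python3 -m creep 'ROWS' [FORCE]. ROWS is JSON, a list of rows, each an object of numbers: "fingers": the opening, from 0 (shut) to 1 (fully open); "x", "y", "z": the shift along the tool's x, y, z in units of 40 mm (1.0 is 40 mm); "twist": the turn about the tool's x in units of 5 degrees (1.0 is 5 degrees). In form: [{"fingers": .., "x": .., "y": .., "z": .., "twist": ..}, ...]. A call has 1 to 20 rows; each row is the pose to reach, as a shift and turn from the pose commanded when the call began, along the tool's axes at that moment; what a row does not reach only later rows make up. A row lasts 1/12 s, in which the tool goes at most 41.7 mm and 7.16 degrees, less where a joint would pass 70% of its speed; a pose out of reach is approached as far as the arm can. A call with a gripper value outside its range is refused whole. The fingers move at their own pace and stop on an object; FORCE is the grip in N (left out, the last holds). Time passes only in rows, so rows that repeat a pose let the fingers close. It gives the time, the measured TCP pose, the force and the opening at its end, in the units of the state.
- telemetry.get_state(): the state, without advancing time (a new reading comes with each control period).
- viewer.get_image(name): name is "side" or "top"; returns a dict with "pixels" (480x640x3 uint8, red, green, blue), "z_map" (480x640 float32, m along the optical axis (not along the pixel's ray), 0 where there is no reading), "K" (3x3 intrinsics, pixels), "dist_coeffs" ([k1, k2, p1, p2, k3] as OpenCV has them; the pictures are not rectified), "xyz" and "attitude" of the camera in the world. Camera axes: x right, y up, looking along -z (the intrinsics and any distortion apply to the point x, -y, -z); pixel columns grow to the right and rows downward; lengths in m; the calibration is good to about 2 mm. A picture is of the moment at which its call begins.
- workorder.close_job(): hands the job in, once; it reports no verdict.
The state is a dict: "time": time; "joint_positions": joint angles; "qd": joint speeds; "joint_torque": joint torques, N m; "position": TCP position; "tool_rot": TCP orientation; "ft_force": force on the tool from outside, world axes, zero at the start; "torque": the same for the moment, N m; "grip_width": opening from 0.0 (shut) to 1.0 (fully open).
Only numpy, scipy, OpenCV 4.12 (cv2) and the standard library are available. Lean on these libraries where they do the work, as an engineer would, in place of code of your own. Each camera call takes 0.05 s, during which the arm holds its last target.

## Working session

There is one attempt and no reset: what is moved stays moved. The work goes in short steps, Python scripts to look and compute and a shell command to move; the robot and the scene stay as the last step left them, time stands still between calls to the robot, and variables do not carry over. Pictures are saved under pics/ and viewed, and the job is handed in when it is done.

```bash
ls; mkdir -p pics; python3 - <<'E'
from bench import telemetry, viewer
import cv2,numpy as np
print(telemetry.get_state())
for n in("side","top"):
    d=viewer.get_image(n)
    cv2.imwrite(f"pics/{n}0.png",d["pixels"][:,:,::-1])
    np.savez(f"{n}0.npz",**d)
    print(n,d["K"],d["dist_coeffs"],d["xyz"],d["attitude"])
E
```

```text
pics
{'time': 0.0, 'joint_positions': array([ 1.25807622,  0.32183159, -0.07007412,  1.45171078,  0.02262354,
        1.3707985 , -0.05689091]), 'qd': array([-0.00035303,  0.00026682, -0.00046484,  0.00118589, -0.00071285,
        0.00012675, -0.00033409]), 'joint_torque': array([-1.53630954e-04, -4.91288245e+01, -4.03860016e-01, -3.12527204e+01,
       -6.37090998e-02,  4.38586471e-02,  1.72943287e-04]), 'position': array([ 0.2084256 , -0.6150737 ,  0.22143791]), 'tool_rot': array([ 0.96623065,  1.34799252, -0.96451169]), 'ft_force': array([-0.37299768,  0.3697442 ,  0.42549114]), 'torque': array([-0.03894434, -0.00902722,  0.05169606]), 'grip_width': 1.0020981139348188}
side [[449.59782918   0.         326.71217319]
 [  0.         449.59782918 234.46219223]
 [  0.           0.           1.        ]] [0.00045783 0.         0.         0.         0.        ] [0.39408385 0.65896414 0.85414429] [ 0.13783047 -1.05979928 -2.74242493]
top [[457.75578605   0.         319.82130458]
 [  0.         457.75578605 239.40667958]
 [  0.           0.           1.        ]] [0.0186738 0.        0.        0.        0.       ] [ 0.45434706 -0.0270433   1.33168005] [ 0.05645931 -0.05777649 -1.55633148]
```

View pics/side0.png

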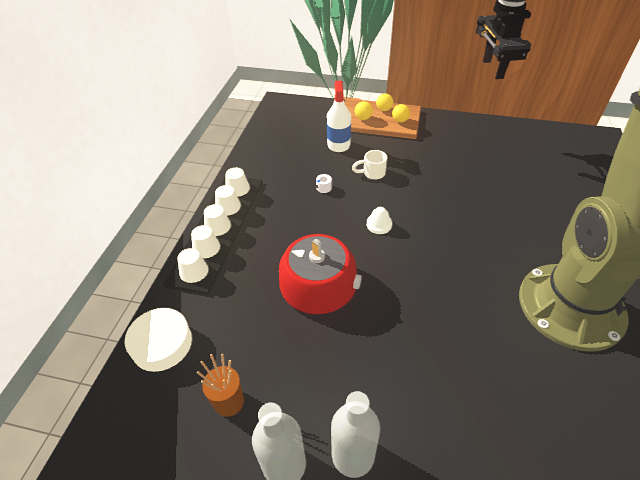

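View pics/top0.png

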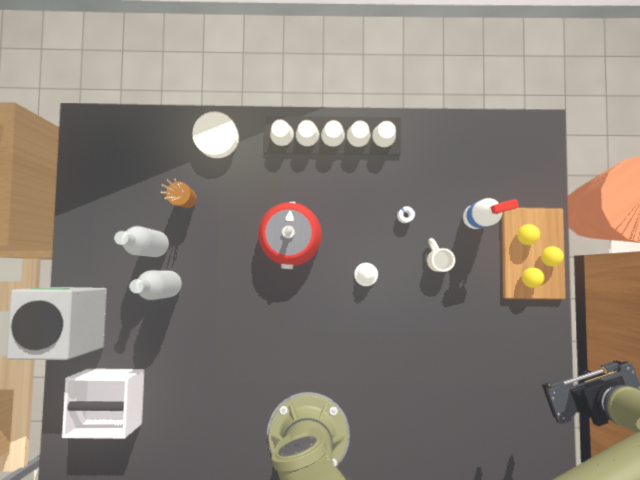

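The side view has the shaft at about (316,250), the pointer at (297,253) and the collar at (324,184). In the top view the shaft is at (288,232), the pointer at (290,215) and the collar at (406,215). I'll zoom in for detail.

```bash
python3 - <<'E'
import cv2,numpy as np
s=cv2.imread("pics/side0.png");t=cv2.imread("pics/top0.png")
def c(im,x,y,w,k): return cv2.resize(im[y-w:y+w,x-w:x+w],(400,300) if 0 else (390,390),interpolation=cv2.INTER_NEAREST)
a=np.hstack([c(s,314,250,30,0),c(t,289,226,26,0)])
cv2.imwrite("pics/z0.png",a)
a=np.hstack([c(s,324,184,13,0),c(t,406,215,13,0)])
cv2.imwrite("pics/z1.png",a)
E
```

```text
(no output)
```

View pics/z0.png

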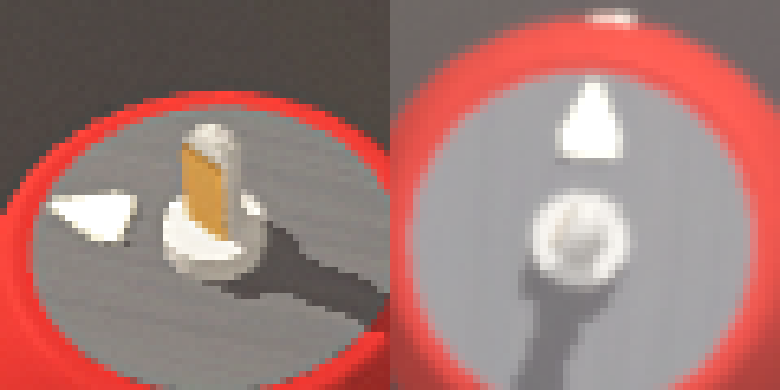

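View pics/z1.png

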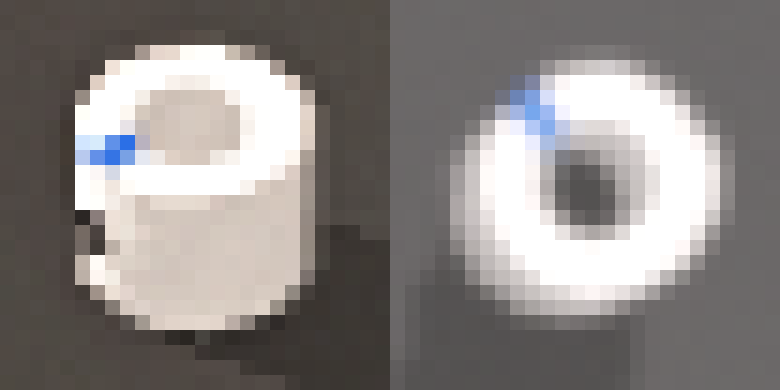

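```bash
cat > h.py <<'E'
import numpy as np,cv2
from scipy.spatial.transform import Rotation as R
def load(d):
    return d
def ray(d,uv):
    uv=np.asarray(uv,float).reshape(-1,1,2)
    p=cv2.undistortPoints(uv,d["K"],d["dist_coeffs"]).reshape(-1,2)
    v=np.c_[p[:,0],-p[:,1],-np.ones(len(p))]
    return np.array(d["xyz"]),R.from_rotvec(d["attitude"]).apply(v)
def onz(d,uv,z):
    o,v=ray(d,uv); return o+v*((z-o[2])/v[:,2])[:,None]
def pts(d,mask):
    r,c=np.nonzero(mask); o,v=ray(d,np.c_[c,r]); return o+v*d["z_map"][r,c][:,None]
E
python3 - <<'E'
from h import *
S=dict(np.load("side0.npz"));T=dict(np.load("top0.npz"))
def big(m):
    n,l,st,c=cv2.connectedComponentsWithStats(m.astype(np.uint8)); i=1+np.argmax(st[1:,4]); return l==i
for n,d,(x,y) in(("side",S,(316,250)),("top",T,(288,232))):
    p=d["pixels"].astype(int);hsv=cv2.cvtColor(d["pixels"],cv2.COLOR_RGB2HSV)
    w=np.zeros(p.shape[:2],bool);w[y-60:y+70,x-60:x+60]=1
    red=w&(hsv[...,1]>120)&((hsv[...,0]<8)|(hsv[...,0]>172))&(p[...,0]>120)
    # inner disc: hole of red
    cs,hi=cv2.findContours(big(red).astype(np.uint8),cv2.RETR_CCOMP,cv2.CHAIN_APPROX_NONE)
    holes=[c for c,h in zip(cs,hi[0]) if h[3]>=0]; c=max(holes,key=cv2.contourArea).reshape(-1,2)
    q=onz(d,c,0.100)[:,:2]
    A=np.c_[2*q,np.ones(len(q))];s=np.linalg.lstsq(A,(q**2).sum(1),rcond=None)[0]
    print(n,"disc c",s[:2],"r",np.sqrt(s[2]+s[0]**2+s[1]**2))
    fill=cv2.fillPoly(np.zeros(w.shape,np.uint8),[c.reshape(-1,1,2)],1).astype(bool)
    wh=fill&(p.min(2)>215)
    nn,l,st,ce=cv2.connectedComponentsWithStats(wh.astype(np.uint8))
    for i in range(1,nn):
        if st[i,4]>8: print("  white",st[i],ce[i],onz(d,[ce[i]],0.1025),onz(d,[ce[i]],0.112))
    P=pts(d,fill&(d["z_map"]>0)); print("  medz",np.median(P[:,2]),P[:,2].max())
    H=P[P[:,2]>0.125]; print("  shaft pts",len(H),H.mean(0) if len(H) else 0)
p=S["pixels"];hsv=cv2.cvtColor(p,cv2.COLOR_RGB2HSV)
w=np.zeros(p.shape[:2],bool);w[230:270,300:335]=1
b=w&(hsv[...,0]>10)&(hsv[...,0]<28)&(hsv[...,1]>110)
r,c=np.nonzero(b);print("brass",b.sum(),c.min(),c.max(),r.min(),r.max())
for rr in range(r.min(),r.max()+1): print(rr,np.nonzero(b[rr])[0])
P=pts(S,b);print(P.mean(0));u,s,vt=np.linalg.svd(P-P.mean(0));print(s,vt)
# collar
for n,d,(x,y) in(("side",S,(324,184)),("top",T,(406,215))):
    p=d["pixels"].astype(int);hsv=cv2.cvtColor(d["pixels"],cv2.COLOR_RGB2HSV)
    w=np.zeros(p.shape[:2],bool);w[y-14:y+14,x-14:x+14]=1
    bl=w&(hsv[...,1]>60)&(hsv[...,0]>95)&(hsv[...,0]<130)&(p[...,2]>150)
    r,c=np.nonzero(bl);wt=hsv[r,c,1].astype(float);uv=np.array([(c*wt).sum(),(r*wt).sum()])/wt.sum()
    al=big(w&((hsv[...,2]>130)|bl)) ; r2,c2=np.nonzero(al)
    print(n,"blue",uv,onz(d,[uv],.034),"alpix",al.sum(),c2.min(),c2.max(),r2.min(),r2.max())
    P=pts(d,al); tp=P[P[:,2]>0.028]; print("z",P[:,2].max(),"top-c", (tp.min(0)+tp.max(0))/2,tp.max(0)-tp.min(0))
    m=al&False; rr,cc=np.nonzero(al); m[rr[P[:,2]>.028],cc[P[:,2]>.028]]=1
    k,_=cv2.findContours(m.astype(np.uint8),cv2.RETR_EXTERNAL,cv2.CHAIN_APPROX_NONE);k=max(k,key=len).reshape(-1,2)
    q=onz(d,k,.034)[:,:2];A=np.c_[2*q,np.ones(len(q))];s=np.linalg.lstsq(A,(q**2).sum(1),rcond=None)[0]
    print("circle",s[:2],np.sqrt(s[2]+s[0]**2+s[1]**2)); v=onz(d,[uv],.034)[0,:2]-s[:2];print("screw dir",np.degrees(np.arctan2(v[1],v[0])),np.linalg.norm(v))
E
```

```text
side disc c [0.5618232  0.05904473] r 0.0628548098406977
  white [292 250  12   7  59] [298.50847458 252.47457627] [[0.60294956 0.05699777 0.1025    ]] [[0.60030972 0.06460599 0.112     ]]
  white [309 251  12   9  52] [313.30769231 256.09615385] [[0.56883374 0.06035419 0.1025    ]] [[0.56662509 0.06792    0.112     ]]
  medz 0.1006955742773144 0.15611497433769728
  shaft pts 106 [0.56057892 0.06234989 0.14226884]
top disc c [0.56381466 0.05879828] r 0.06380311788240263
  white [286 211   8  10  58] [289.39655172 216.31034483] [[0.60550202 0.05558431 0.1025    ]] [[0.60433378 0.05494571 0.112     ]]
  white [282 226  12  11  66] [287.92424242 230.15151515] [[0.56790404 0.05886055 0.1025    ]] [[0.56702639 0.05819662 0.112     ]]
  medz 0.10045097136707559 0.15931827099762086
  shaft pts 41 [0.56151621 0.05728958 0.14875755]
brass 66 312 318 242 256
242 [312]
243 [312 313 314]
244 [312 313 314 315]
245 [312 313 314 315 316]
246 [312 313 314 315 316 317]
247 [312 313 314 315 316 317]
248 [312 313 314 315 316 317]
249 [312 313 314 315 316 317]
250 [313 314 315 316 317]
251 [313 314 315 
[... 214 characters left out ...]
99741557]
 [ 0.85765686 -0.50918506 -0.07180032]
 [-0.51033838 -0.85996968  0.00262531]]
side blue [318.22100122 180.56410256] [[ 0.63566238 -0.26091556  0.034     ]] alpix 270 316 331 174 192
z 0.037165082124349436 top-c [ 0.62382959 -0.27273966  0.03258598] [0.04178396 0.04920005 0.0091582 ]
circle [ 0.62329151 -0.26836134] 0.021638852333564444
screw dir 31.042882072562943 0.01443876417758409
top blue [402.11517615 209.11924119] [[ 0.63899769 -0.26122303  0.034     ]] alpix 240 397 415 206 222
z 1.3316800472514072 top-c [ 0.5501407  -0.16018119  0.67989921] [0.19158729 0.26627579 1.30356167]
circle [ 0.62513395 -0.27171501] 0.02060012488538792
screw dir 37.1181969639083 0.01738633852303786
```

```bash
cat >> h.py <<'E'
def tool(s):
    M=R.from_rotvec(s["tool_rot"]).as_matrix()
    return M
def delta(s,target,yawjaw=None):
    """tool-axis shift in units of 40mm; twist units of 5deg, both 180deg alternatives"""
    M=tool(s); d=M.T@(np.asarray(target)-s["position"])/0.04
    out=[d.round(3)]
    if yawjaw is not None:
        y=np.degrees(np.arctan2(M[1,2],M[0,2]))
        t=((y-yawjaw)+180)%360-180   # +twist about down = clockwise
        out+= [t/5, (t-180 if t>0 else t+180)/5]
    return out
E
python3 - <<'E'
from h import *
from bench import telemetry
s=telemetry.get_state();M=tool(s);print(M.round(3));print(np.degrees(np.arctan2(M[1,2],M[0,2])))
T=dict(np.load("top0.npz"));S=dict(np.load("side0.npz"))
# pointer axis, via min triangle
for n,d,(x0,x1,y0,y1) in(("side",S,(288,306,246,262)),("top",T,(282,297,208,224))):
    g=d["pixels"].min(2);m=np.zeros(g.shape,bool);m[y0:y1,x0:x1]=g[y0:y1,x0:x1]>195
    c=max(cv2.findContours(m.astype(np.uint8),0,cv2.CHAIN_APPROX_NONE)[0],key=cv2.contourArea)
    r,cc=np.nonzero(m);q=onz(d,np.c_[cc,r],.1025)[:,:2];q-=q.mean(0);
    w,v=np.linalg.eigh(q.T@q);print(n,w,v[:,1],np.degrees(np.arctan2(*(v[::-1,1]*np.sign(v[0,1])))))
    _,t=cv2.minEnclosingTriangle(c);print(onz(d,t.reshape(-1,2),.1025).round(4)[:,:2].tolist())
print("cup",onz(T,[[441,260],[433,243]],.058),"reamer",onz(T,[[366,274]],.02),"spray", onz(T,[[472,216]],0.02))
E
```

```text
[[-0.001  0.947  0.321]
 [ 0.002  0.321 -0.947]
 [-1.    -0.    -0.002]]
-71.2748308346523
side [0.00145195 0.00248369] [-0.99087189  0.13480686] -7.747451843793894
[[0.5919, 0.0474], [0.6242, 0.0542], [0.5947, 0.0712]]
top [0.00215466 0.0032851 ] [-0.99557234  0.09399849] -5.3936793478257945
[[0.6265, 0.0542], [0.5952, 0.0721], [0.5957, 0.0414]]
cup [[ 0.49459995 -0.36486239  0.058     ]
 [ 0.54162459 -0.34290114  0.058     ]] reamer [[ 0.45282902 -0.16075874  0.02      ]] spray [[ 0.62368754 -0.464657    0.02      ]]
```

```bash
python3 - <<'E'
from h import *
from bench import telemetry
s=telemetry.get_state();print(delta(s,[.561,.0566,.235],59.3))
E
```

```text
[array([ -0.314,  13.739, -13.076]), np.float64(-26.114966166930458), np.float64(9.885033833069542)]
```

```bash
python3 -m creep '[{"fingers":1,"x":-0.5,"y":3,"z":-3,"twist":-7},{"fingers":0.6,"x":-0.5,"y":6,"z":-5.5,"twist":-12},{"fingers":0.6,"x":-0.5,"y":6,"z":-5.5,"twist":-12},{"fingers":0.6,"x":-0.5,"y":6,"z":-5.5,"twist":-12},{"fingers":0.6,"x":-0.5,"y":6,"z":-5.5,"twist":-12},{"fingers":0.6,"x":-0.5,"y":6,"z":-5.5,"twist":-12},{"fingers":0.6,"x":-0.5,"y":13.74,"z":-13.08,"twist":-26.1},{"fingers":0.6,"x":-0.5,"y":13.74,"z":-13.08,"twist":-26.1},{"fingers":0.6,"x":-0.5,"y":13.74,"z":-13.08,"twist":-26.1},{"fingers":0.6,"x":-0.5,"y":13.74,"z":-13.08,"twist":-26.1},{"fingers":0.6,"x":-0.5,"y":13.74,"z":-13.08,"twist":-26.1},{"fingers":0.6,"x":-0.5,"y":13.74,"z":-13.08,"twist":-26.1},{"fingers":0.6,"x":-0.5,"y":13.74,"z":-13.08,"twist":-26.1},{"fingers":0.6,"x":-0.5,"y":13.74,"z":-13.08,"twist":-26.1},{"fingers":0.6,"x":-0.5,"y":13.74,"z":-13.08,"twist":-26.1},{"fingers":0.6,"x":-0.5,"y":13.74,"z":-13.08,"twist":-26.1},{"fingers":0.6,"x":-0.5,"y":13.74,"z":-13.08,"twist":-26.1},{"fingers":0.6,"x":-0.5,"y":13.74,"z":-13.08,"twist":-26.1},{"fingers":0.6,"x":-0.5,"y":13.74,"z":-13.08,"twist":-26.1},{"fingers":0.6,"x":-0.5,"y":13.74,"z":-13.08,"twist":-26.1}]' 10; python3 - <<'E'
from h import *
from bench import telemetry
s=telemetry.get_state();print(s["joint_positions"],delta(s,[.561,.0566,.235],59.3),s["time"])
E
```

```text
time: 1.77
position: [0.5613, 0.0611, 0.2421]
tool_rot: [-0.808, 1.413, 0.813]
ft_force: [-0.5, -0.5, -0.3]
grip_width: 0.601
[ 0.54902382  0.20425809 -0.79938304  1.61620395  0.14531254  1.38393171
  0.77438308] [array([ 0.176, -0.051, -0.102]), np.float64(0.07381418011931942), np.float64(-35.92618581988068)] 1.7667
```

```bash
python3 -m creep '[{"fingers":0.6,"x":0.4,"y":-0.05,"z":-0.1},{"fingers":0.6,"x":0.9,"y":-0.05,"z":-0.1},{"fingers":0.6,"x":1.5,"y":-0.05,"z":-0.1},{"fingers":0.6,"x":2.0,"y":-0.05,"z":-0.1},{"fingers":0.6,"x":2.0,"y":-0.05,"z":-0.1},{"fingers":0.6,"x":2.0,"y":-0.05,"z":-0.1}]'; cat > snap.py <<'E'
import sys
from h import *
from bench import viewer,telemetry
def snap(tag,crops,save=True):
    ims=[]
    for n,x,y,w in crops:
        d=viewer.get_image(n);np.savez(f"{n}_{tag}.npz",**d)
        ims.append(cv2.resize(np.ascontiguousarray(d["pixels"][max(0,y-w):y+w,x-w:x+w,::-1]),(390,390),interpolation=cv2.INTER_CUBIC))
    cv2.imwrite(f"pics/{tag}.png",np.hstack(ims))
E
python3 - <<'E'
from snap import *
snap("a1",[("side",316,240,40),("top",289,226,40)])
s=telemetry.get_state();print(s["position"],delta(s,[.561,.0566,.1165],59.3))
E
```

```text
[0.56074981 0.05564175 0.24185914] [array([3.134, 0.004, 0.028]), np.float64(-0.026126114468036123), np.float64(35.973873885531965)]$[0]: bad value
```

View pics/a1.png

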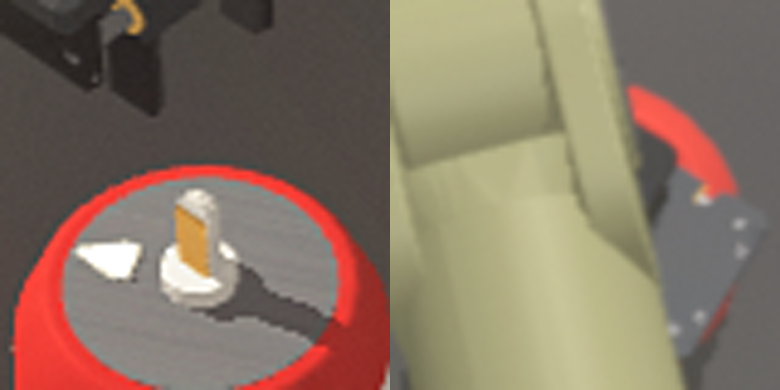

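The side view shows the open fingers still above the shaft; the move was refused because each row needs all of its keys. I'll retype it.

```bash
python3 -m creep '[{"fingers":0.6,"x":0.4,"y":0,"z":0.02,"twist":0},{"fingers":0.6,"x":0.9,"y":0,"z":0.02,"twist":0},{"fingers":0.6,"x":1.5,"y":0,"z":0.02,"twist":0},{"fingers":0.6,"x":2.0,"y":0,"z":0.02,"twist":0},{"fingers":0.6,"x":2.0,"y":0,"z":0.02,"twist":0},{"fingers":0.6,"x":2.0,"y":0,"z":0.02,"twist":0}]'
python3 - <<'E'
from snap import *
snap("a2",[("side",316,240,40)])
s=telemetry.get_state();print(s["position"],delta(s,[.561,.0566,.1165],59.3))
d=dict(np.load("side_a2.npz"))
M=tool(s)
# project fingertips expected (opening .6*87/2=26mm)
for k in(-.026,0,.026):
    P=s["position"]+M[:,2]*k
    Rc=R.from_rotvec(d["attitude"]); q=Rc.inv().apply(P-d["xyz"]); uv=d["K"]@np.array([q[0]/-q[2],-q[1]/-q[2],1]);print(k,uv[:2], (uv[:2]-[276,200])*390/80)
E
```

```text
time: 2.37
position: [0.5606, 0.0545, 0.1619]
tool_rot: [-0.803, 1.42, 0.803]
ft_force: [-0.3, 0.1, 0.3]
grip_width: 0.597
[0.56169112 0.05521886 0.16323733] [array([1.168, 0.033, 0.022]), np.float64(-0.04946363568602692), np.float64(35.950536364313976)]
-0.026 [324.79063359 229.33289704] [237.85433875 142.99787306]
0 [316.14008449 236.08262316] [195.68291189 175.90278791]
0.026 [307.2545956  243.01566473] [152.36615354 209.70136556]
```

View pics/a2.png

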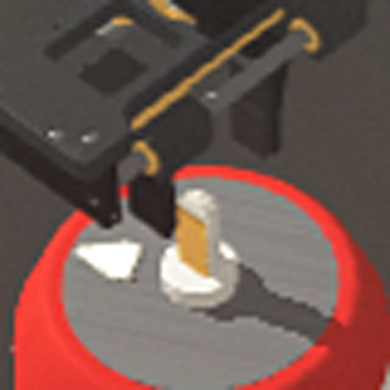

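The side crop shows the near fingertip just left of the brass flat at about (160,235) and the far one behind the shaft at (268,155), so they straddle it. Next I'll go down and close.

```bash
python3 -m creep '[{"fingers":0.6,"x":0.3,"y":0.02,"z":0.02,"twist":0},{"fingers":0.6,"x":0.6,"y":0.02,"z":0.02,"twist":0},{"fingers":0.6,"x":0.9,"y":0.02,"z":0.02,"twist":0},{"fingers":0.6,"x":1.15,"y":0.02,"z":0.02,"twist":0},{"fingers":0.6,"x":1.15,"y":0.02,"z":0.02,"twist":0},{"fingers":0.6,"x":1.15,"y":0.02,"z":0.02,"twist":0}]'
python3 -m creep '[{"fingers":0.25,"x":0,"y":0,"z":0,"twist":0},{"fingers":0.25,"x":0,"y":0,"z":0,"twist":0},{"fingers":0.25,"x":0,"y":0,"z":0,"twist":0},{"fingers":0.0,"x":0,"y":0,"z":0,"twist":0},{"fingers":0,"x":0,"y":0,"z":0,"twist":0},{"fingers":0,"x":0,"y":0,"z":0,"twist":0},{"fingers":0,"x":0,"y":0,"z":0,"twist":0},{"fingers":0,"x":0,"y":0,"z":0,"twist":0}]' 8
```

```text
time: 2.92
position: [0.5606, 0.0581, 0.1155]
tool_rot: [-0.805, 1.418, 0.806]
ft_force: [0.5, -0.8, 0.3]
grip_width: 0.6
time: 3.58
position: [0.5612, 0.0577, 0.1166]
tool_rot: [-0.805, 1.417, 0.805]
ft_force: [-1.0, -1.0, 1.0]
grip_width: 0.165
```

Opening 0.165 × 87 = 14.4 mm, so the grip is squarely on the flat. Now I'll work out the turn.

```bash
python3 - <<'E'
from h import *
from bench import telemetry
s=telemetry.get_state();M=tool(s);y=np.degrees(np.arctan2(M[1,2],M[0,2]));print(y,s["ft_force"],s["torque"],s["position"])
n=lambda a:np.array([np.cos(np.radians(a)),np.sin(np.radians(a)),0])
for f in (2,4,6,8,10,12,(y+4.4)/5):
    d=-.00275*(n(y-5*f)-n(y)); print(round(f,2),(M.T@d/.04).round(3))
E
```

```text
59.21696544164194 [-1.03600663 -1.01693828  0.97389951] [-0.12147889  0.08950199  0.10089899] [0.56120182 0.05773734 0.11663866]
2 [-0.     0.012  0.001]
4 [-0.     0.024  0.004]
6 [-0.     0.034  0.009]
8 [-0.     0.044  0.016]
10 [-0.     0.053  0.025]
12 [-0.     0.06   0.034]
12.72 [-0.     0.062  0.038]
```

```bash
python3 -m creep '[{"fingers":0,"x":0,"y":0,"z":0,"twist":0},{"fingers":0,"x":0,"y":0,"z":0,"twist":0},{"fingers":0,"x":0,"y":0,"z":0,"twist":0},{"fingers":0,"x":0,"y":0.006,"z":0,"twist":1},{"fingers":0,"x":0,"y":0.012,"z":0.001,"twist":2},{"fingers":0,"x":0,"y":0.018,"z":0.002,"twist":3},{"fingers":0,"x":0,"y":0.024,"z":0.004,"twist":4},{"fingers":0,"x":0,"y":0.029,"z":0.006,"twist":5},{"fingers":0,"x":0,"y":0.034,"z":0.009,"twist":6},{"fingers":0,"x":0,"y":0.039,"z":0.012,"twist":7},{"fingers":0,"x":0,"y":0.044,"z":0.016,"twist":8},{"fingers":0,"x":0,"y":0.048,"z":0.02,"twist":9},{"fingers":0,"x":0,"y":0.053,"z":0.025,"twist":10},{"fingers":0,"x":0,"y":0.057,"z":0.03,"twist":11},{"fingers":0,"x":0,"y":0.06,"z":0.034,"twist":12},{"fingers":0,"x":0,"y":0.062,"z":0.038,"twist":12.7},{"fingers":0,"x":0,"y":0.062,"z":0.038,"twist":12.7},{"fingers":0,"x":0,"y":0.062,"z":0.038,"twist":12.7},{"fingers":0,"x":0,"y":0.062,"z":0.038,"twist":12.7}]' 25
python3 - <<'E'
from snap import *
snap("a3",[("side",316,240,40),("top",289,226,40)])
s=telemetry.get_state();M=tool(s);print(s["position"],np.degrees(np.arctan2(M[1,2],M[0,2])),s["ft_force"],s["torque"],s["joint_positions"],s["grip_width"])
E
```

```text
time: 5.17
position: [0.5613, 0.061, 0.1166]
tool_rot: [0.058, 1.567, -0.057]
ft_force: [5.6, 0.4, -3.4]
grip_width: 0.161
[0.56130439 0.0609158  0.11664311] -4.1856216490995175 [ 5.8400793  -0.56826458 -3.50987983] [ 0.0688507  -1.28023737 -0.03665092] [ 0.37863794  0.27027156 -0.61136312  1.78203771  0.16933389  1.13891711
 -0.35948551] 0.16504016689514284
```

View pics/a3.png

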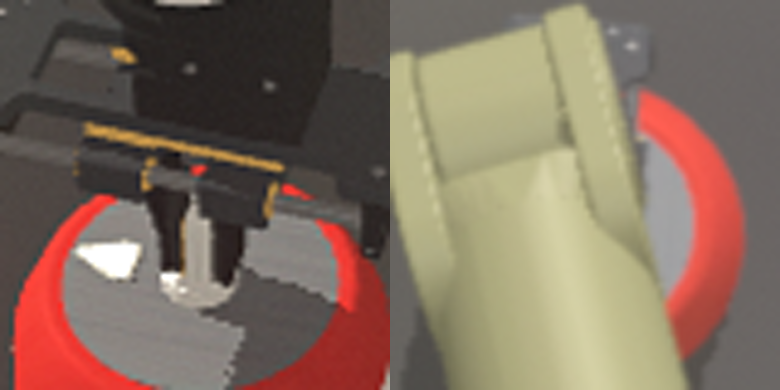

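The crop shows the pinch on the shaft at about (205,240) with the flat towards the pointer at (110,260). Next I'll release and rise.

```bash
python3 -m creep '[{"fingers":0.25,"x":0,"y":0,"z":0,"twist":0},{"fingers":0.4,"x":0,"y":0,"z":0,"twist":0},{"fingers":0.5,"x":0,"y":0,"z":0,"twist":0},{"fingers":0.5,"x":0,"y":0,"z":0,"twist":0},{"fingers":0.5,"x":-0.4,"y":0,"z":0,"twist":0},{"fingers":0.5,"x":-1,"y":0,"z":0,"twist":0},{"fingers":0.5,"x":-1.8,"y":0,"z":0,"twist":0},{"fingers":0.7,"x":-2.6,"y":0,"z":0,"twist":0},{"fingers":0.8,"x":-3.2,"y":0,"z":0,"twist":0},{"fingers":0.8,"x":-3.2,"y":0,"z":0,"twist":0}]'
python3 - <<'E'
from h import *
from bench import telemetry
s=telemetry.get_state();print(s["position"],s["ft_force"],delta(s,[.624,-.270,.15],34.5+90))
E
```

```text
time: 6.1
position: [0.5625, 0.0615, 0.2503]
tool_rot: [0.058, 1.561, -0.058]
ft_force: [0.2, 0.5, -0.1]
grip_width: 0.654
[0.56245076 0.06152328 0.25034978] [ 0.22936169  0.51455579 -0.05224116] [array([ 2.521, -8.153,  2.126]), np.float64(-25.74923831830472), np.float64(10.25076168169528)]
```

```bash
python3 -m creep '[{"fingers":0.8,"x":0.2,"y":-0.5,"z":0.15,"twist":1},{"fingers":0.8,"x":0.4,"y":-1.3,"z":0.4,"twist":2},{"fingers":0.8,"x":0.6,"y":-2.2,"z":0.6,"twist":3},{"fingers":0.8,"x":0.8,"y":-3.1,"z":0.8,"twist":4},{"fingers":0.8,"x":1,"y":-4,"z":1,"twist":5},{"fingers":0.8,"x":1.2,"y":-4.9,"z":1.2,"twist":6},{"fingers":0.8,"x":1.4,"y":-5.8,"z":1.5,"twist":7},{"fingers":0.8,"x":1.4,"y":-6.7,"z":1.7,"twist":8},{"fingers":0.8,"x":1.4,"y":-7.5,"z":2,"twist":9},{"fingers":0.8,"x":1.4,"y":-8.15,"z":2.13,"twist":10.2},{"fingers":0.8,"x":1.4,"y":-8.15,"z":2.13,"twist":10.2},{"fingers":0.8,"x":1.4,"y":-8.15,"z":2.13,"twist":10.2},{"fingers":0.8,"x":1.4,"y":-8.15,"z":2.13,"twist":10.2}]'
python3 - <<'E'
from snap import *
snap("a4",[("side",316,240,40),("top",289,226,40)])
snap("a5",[("side",324,170,50),("top",406,215,40)])
s=telemetry.get_state();print(s["position"],s["joint_positions"],delta(s,[.624,-.270,.06],34.5+90))
d=dict(np.load("side_a4.npz"));p=d["pixels"];hsv=cv2.cvtColor(p,cv2.COLOR_RGB2HSV)
w=np.zeros(p.shape[:2],bool);w[230:270,300:335]=1
b=w&(hsv[...,0]>10)&(hsv[...,0]<28)&(hsv[...,1]>110)
P=pts(d,b);print(len(P),P.mean(0));u,ss,vt=np.linalg.svd(P-P.mean(0));print(ss,vt[2],np.degrees(np.arctan2(vt[2,1],vt[2,0])))
E
```

```text
time: 7.18
position: [0.6203, -0.2695, 0.1877]
tool_rot: [0.752, 1.439, -0.75]
ft_force: [0.2, 0.2, 0.3]
grip_width: 0.802
[ 0.62087441 -0.26897906  0.18872737] [ 0.61169204  0.41271502 -0.32570981  1.41410363  0.13194383  1.33624143
 -0.68116792] [array([3.218, 0.049, 0.066]), np.float64(-35.923529923169426), np.float64(0.07647007683057723)]Traceback (most recent call last):
  File "<stdin>", line 8, in <module>
  File "h.py", line 13, in pts
    r,c=np.nonzero(mask); o,v=ray(d,np.c_[c,r]); return o+v*d["z_map"][r,c][:,None]
                              ~~~^^^^^^^^^^^^^^
  File "h.py", line 7, in ray
    p=cv2.undistortPoints(uv,d["K"],d["dist_coeffs"]).reshape(-1,2)
      ~~~~~~~~~~~~~~~~~~~^^^^^^^^^^^^^^^^^^^^^^^^^^^^
cv2.error: OpenCV(4.12.0) /io/opencv/modules/calib3d/src/undistort.dispatch.cpp:347: error: (-215:Assertion failed) CV_IS_MAT(_src) && CV_IS_MAT(_dst) && (_src->rows == 1 || _src->cols == 1) && (_dst->rows == 1 || _dst->cols == 1) && _src->cols + _src->rows - 1 == _dst->rows + _dst->cols - 1 && (CV_MAT_TYPE(_src->type) == CV_32FC2 || CV_MAT_TYPE(_src->type) == CV_64FC2) && (CV_MAT_TYPE(_dst->type) == CV_32FC2 || CV_MAT_TYPE(_dst->type) == CV_64FC2) in function 'cvUndistortPointsInternal'
```

View pics/a4.png

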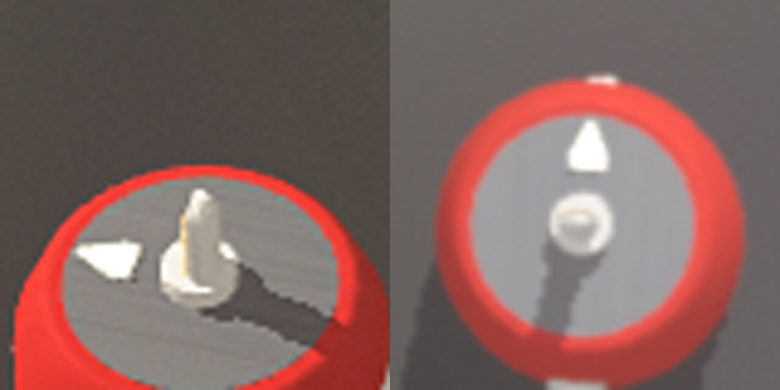

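View pics/a5.png

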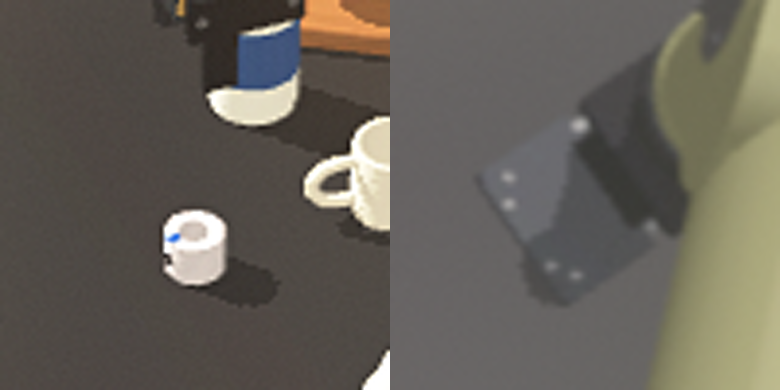

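The flat is now edge-on in the side view, facing the pointer at (110,258). The collar is undisturbed at about (195,247) in its crop. I'll refine the collar centre and screw direction from the unobstructed first images.

```bash
python3 - <<'E'
from h import *
T=dict(np.load("top0.npz"));S=dict(np.load("side0.npz"))
for n,d,(x,y) in(("side",S,(324,184)),("top",T,(406,215))):
    p=d["pixels"].astype(int);hsv=cv2.cvtColor(d["pixels"],cv2.COLOR_RGB2HSV)
    print(n);print(p[y-12:y+12,x-12:x+12].min(2))
    w=np.zeros(p.shape[:2],bool);w[y-14:y+14,x-14:x+14]=1
    bl=w&(hsv[...,1]>40)&(hsv[...,0]>95)&(hsv[...,0]<130)
    r,c=np.nonzero(bl);q=onz(d,np.c_[c,r],.034)[:,:2];wt=hsv[r,c,1]/255.
    m=(q*wt[:,None]).sum(0)/wt.sum();print("blue",m,list(zip(c,r,wt.round(2))))
E
```

```text
side
[[ 68  70  66  69  69  68  68  68  66  65  66  64  65  65  66  69  67  68
   69  70  69  71  70  72]
 [ 67  69  70  70  69  65  65  62  63  66  65  70  72  75  64  63  66  66
   69  71  69  70  69  71]
 [ 69  66  66  68  67  64  70  69 142 204 206 247 252 253 175 137  89  64
   63  69  68  69  69  71]
 [ 66  70  65  66  61  64 217 249 255 255 255 255 255 255 255 255 255 143
   64  61  68  71  69  70]
 [ 67  68  66  63  59 195 255 255 255 255 236 230 233 250 255 255 255 255
  195  76  65  69  67  70]
 [ 67  68  68  63 130 255 255 255 231 187 182 184 186 187 235 255 255 255
  255 163  60  66  70  69]
 [ 68  68  68  56 248 255 255 241 189 180 188 192 190 189 181 242 254 255
  255 202  80  66  67  69]
 [ 67  67  63  51 255 255 255 227 184 182 186 191 190 186 182 236 254 255
  255 196  80  67  68  68]
 [ 65  67  63  51 210 215  96  43 178 181 186 190 185 184 180 246 254 255
  255 195  81  67  68  68]
 [ 67  68  63  52 184  99  53 121 229 228 197 190 190 224 239 255 255 255
  239 148  77  66  70  71]
 [ 68  68  65  52 254 246 213 254 255 255 255 255 255 255 255 255 255 237
  196 137  
[... 3970 characters left out ...]
1  81  82  81  82  81  81  83  96 104 105
  104 104 105 105 105 104]
 [ 84  81  83  81  81  81  81  82  82  82  82  82  82  81  83  96 103 104
  104 105 105 104 104 105]]
blue [ 0.63926488 -0.26146646] [(np.int64(402), np.int64(207), np.float64(0.21)), (np.int64(401), np.int64(208), np.float64(0.4)), (np.int64(402), np.int64(208), np.float64(0.43)), (np.int64(401), np.int64(209), np.float64(0.28)), (np.int64(402), np.int64(209), np.float64(0.5)), (np.int64(403), np.int64(209), np.float64(0.35)), (np.int64(402), np.int64(210), np.float64(0.27)), (np.int64(403), np.int64(210), np.float64(0.43)), (np.int64(404), np.int64(210), np.float64(0.16)), (np.int64(403), np.int64(211), np.float64(0.24))]
```

```bash
python3 - <<'E'
from h import *
T=dict(np.load("top0.npz"));S=dict(np.load("side0.npz"))
for d,c,b in((T,(406.45,213.5),(402.35,209.05)),(S,(323.5,178.6),(318.1,180.6))):
    C=onz(d,[c],.034)[0];B=onz(d,[b],.034)[0];v=B-C;print(C,B,np.degrees(np.arctan2(v[1],v[0])),np.hypot(*v[:2]))
# side: screw head
print(onz(S,[(316.6,187.2)],.017))
# image predicted at various angles in side
Rc=R.from_rotvec(S["attitude"])
C=onz(S,[(323.5,178.6)],.034)[0]
for a in range(20,65,5):
    n=np.array([np.cos(np.radians(a)),np.sin(np.radians(a)),0]);o=[]
    for z,r in((.034,.0115),(.034,.022),(.017,.022)):
        P=C*[1,1,0]+[0,0,z]+n*r;q=Rc.inv().apply(P-S["xyz"]);o.append((S["K"]@[q[0]/-q[2],q[1]/q[2],1])[:2].round(1))
    print(a,*o)
E
```

```text
[ 0.62657238 -0.27358871  0.034     ] [ 0.63920582 -0.26189253  0.034     ] 42.79386013974464 0.01721639431000519
[ 0.62315369 -0.27193936  0.034     ] [ 0.63595669 -0.26070138  0.034     ] 41.27541582992553 0.017035524635150234
[[ 0.63865242 -0.25170959  0.017     ]]
20 [319.4 179. ] [315.7 179.4] [315.9 184. ]
25 [319.5 179.2] [315.8 179.8] [316.  184.4]
30 [319.5 179.5] [315.9 180.2] [316.1 184.9]
35 [319.7 179.7] [316.2 180.7] [316.4 185.3]
40 [319.8 179.9] [316.4 181.1] [316.6 185.7]
45 [320.  180.1] [316.8 181.5] [317.  186.1]
50 [320.2 180.3] [317.2 181.8] [317.4 186.5]
55 [320.4 180.5] [317.6 182.2] [317.8 186.8]
60 [320.7 180.6] [318.1 182.5] [318.3 187.1]
```

Both views now agree: the screw direction is about 42° (42.8° and 41.3°) and the centre is about (0.6255, -0.272).

```bash
python3 - <<'E'
from h import *
from bench import telemetry
s=telemetry.get_state();print(s["position"],delta(s,[.6255,-.272,.007],42+90))
E
```

```text
[ 0.62087441 -0.26897906  0.18872737] [array([4.543, 0.05 , 0.129]), np.float64(34.57647007683058), np.float64(-1.4235299231694172)]
```

```bash
python3 -m creep '[{"fingers":0.8,"x":0.4,"y":0.05,"z":0.1,"twist":-0.7},{"fingers":0.8,"x":1,"y":0.05,"z":0.13,"twist":-1.4},{"fingers":0.8,"x":1.8,"y":0.05,"z":0.13,"twist":-1.4},{"fingers":0.8,"x":2.5,"y":0.05,"z":0.13,"twist":-1.4},{"fingers":0.8,"x":3,"y":0.05,"z":0.13,"twist":-1.4},{"fingers":0.8,"x":3.4,"y":0.05,"z":0.13,"twist":-1.4},{"fingers":0.8,"x":3.4,"y":0.05,"z":0.13,"twist":-1.4},{"fingers":0.8,"x":3.4,"y":0.05,"z":0.13,"twist":-1.4}]'
python3 - <<'E'
from snap import *
snap("a6",[("side",324,170,50),("top",406,215,40)])
s=telemetry.get_state();print(s["position"],delta(s,[.6255,-.272,.007],42+90))
E
```

```text
time: 8.05
position: [0.6248, -0.2729, 0.0521]
tool_rot: [0.657, 1.471, -0.657]
ft_force: [0.5, 0.1, 0.3]
grip_width: 0.798
[ 0.62641198 -0.273772    0.05435369] [array([ 1.184,  0.011, -0.051]), np.float64(35.95301403555154), np.float64(-0.046985964448458616)]
```

View pics/a6.png

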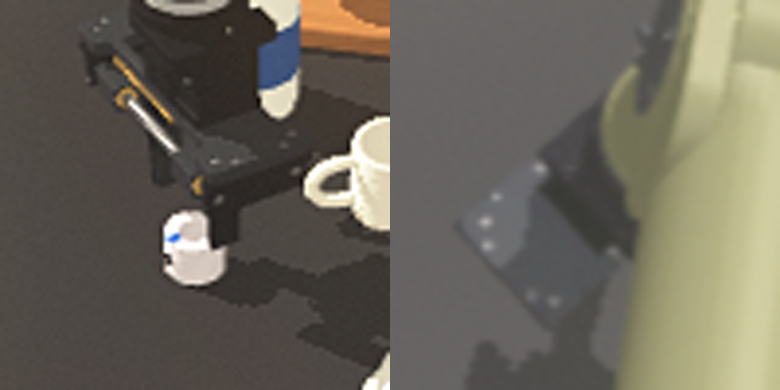

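In the crop the fingers straddle the collar at about (195,245), with one behind and to the left and one in front and to the right. The mug is clear of them. Next I'll go down and grip.

```bash
python3 -m creep '[{"fingers":0.8,"x":0.3,"y":0,"z":0,"twist":0},{"fingers":0.8,"x":0.6,"y":0,"z":0,"twist":0},{"fingers":0.8,"x":0.9,"y":0,"z":0,"twist":0},{"fingers":0.8,"x":1.15,"y":0,"z":0,"twist":0},{"fingers":0.8,"x":1.15,"y":0,"z":0,"twist":0},{"fingers":0.8,"x":1.15,"y":0,"z":0,"twist":0}]'
python3 -m creep '[{"fingers":0.6,"x":0,"y":0,"z":0,"twist":0},{"fingers":0.6,"x":0,"y":0,"z":0,"twist":0},{"fingers":0.5,"x":0,"y":0,"z":0,"twist":0},{"fingers":0.4,"x":0,"y":0,"z":0,"twist":0},{"fingers":0.3,"x":0,"y":0,"z":0,"twist":0},{"fingers":0.3,"x":0,"y":0,"z":0,"twist":0},{"fingers":0.3,"x":0,"y":0,"z":0,"twist":0},{"fingers":0.3,"x":0,"y":0,"z":0,"twist":0}]' 15
python3 - <<'E'
from snap import *
s=telemetry.get_state();M=tool(s);print(s["position"],s["ft_force"],s["grip_width"]*87,np.degrees(np.arctan2(M[1,2],M[0,2])))
E
```

```text
time: 8.65
position: [0.6243, -0.2736, 0.005]
tool_rot: [0.658, 1.471, -0.658]
ft_force: [0.3, 0.3, 1.2]
grip_width: 0.801
time: 9.32
position: [0.6255, -0.274, 0.007]
tool_rot: [0.658, 1.468, -0.658]
ft_force: [-0.4, -0.7, 2.8]
grip_width: 0.505
[ 0.62547965 -0.27402412  0.00703292] [-0.40256925 -0.70143714  2.78753921] 43.91757283443006 -48.276203551578554
```

```bash
python3 -m creep '[{"fingers":0.3,"x":0,"y":0,"z":0,"twist":0},{"fingers":0.3,"x":0,"y":0,"z":0,"twist":0},{"fingers":0.3,"x":-0.2,"y":0,"z":0,"twist":0},{"fingers":0.3,"x":-0.6,"y":0,"z":0,"twist":0},{"fingers":0.3,"x":-1.1,"y":0,"z":0,"twist":0},{"fingers":0.3,"x":-1.7,"y":0,"z":0,"twist":0},{"fingers":0.3,"x":-2.3,"y":0,"z":0,"twist":0},{"fingers":0.3,"x":-2.9,"y":0,"z":0,"twist":0},{"fingers":0.3,"x":-3.5,"y":0,"z":0,"twist":0},{"fingers":0.3,"x":-4.1,"y":0,"z":0,"twist":0},{"fingers":0.3,"x":-4.6,"y":0,"z":0,"twist":0},{"fingers":0.3,"x":-4.9,"y":0,"z":0,"twist":0},{"fingers":0.3,"x":-5,"y":0,"z":0,"twist":0},{"fingers":0.3,"x":-5,"y":0,"z":0,"twist":0},{"fingers":0.3,"x":-5,"y":0,"z":0,"twist":0}]' 30
python3 - <<'E'
from snap import *
s=telemetry.get_state();M=tool(s);print(s["position"],s["ft_force"],s["grip_width"]*87,delta(s,[.5635,.0605,.206],-94.2))
snap("a7",[("side",324,150,60),("top",406,215,40)])
E
```

```text
time: 10.57
position: [0.6246, -0.2737, 0.2051]
tool_rot: [0.658, 1.471, -0.658]
ft_force: [-0.2, 0.8, -0.3]
grip_width: 0.5
[ 0.62457956 -0.27371894  0.20508953] [-0.17868482  0.81785414 -0.33680689] 43.53697413843393 [array([-0.014,  4.422, -7.252]), np.float64(9.185348013546122), np.float64(-26.814651986453878)]
```

View pics/a7.png

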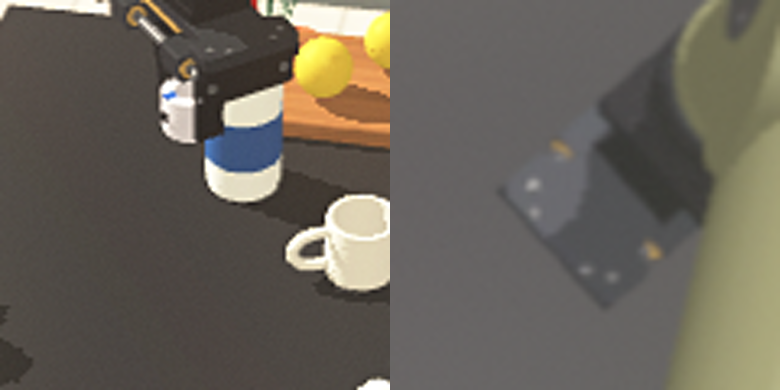

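The side crop shows the collar held between the fingers at about (180,110), with the blue mark on the left. Next I'll carry it to above the shaft.

```bash
python3 -m creep '[{"fingers":0.3,"x":-0.05,"y":0.2,"z":-0.3,"twist":0.5},{"fingers":0.3,"x":-0.1,"y":0.5,"z":-0.8,"twist":1.2},{"fingers":0.3,"x":-0.1,"y":0.9,"z":-1.5,"twist":2},{"fingers":0.3,"x":-0.1,"y":1.3,"z":-2.2,"twist":2.8},{"fingers":0.3,"x":-0.1,"y":1.75,"z":-2.9,"twist":3.7},{"fingers":0.3,"x":-0.1,"y":2.2,"z":-3.6,"twist":4.6},{"fingers":0.3,"x":-0.1,"y":2.6,"z":-4.3,"twist":5.5},{"fingers":0.3,"x":-0.1,"y":3,"z":-5,"twist":6.4},{"fingers":0.3,"x":-0.1,"y":3.45,"z":-5.7,"twist":7.3},{"fingers":0.3,"x":-0.1,"y":3.85,"z":-6.3,"twist":8.1},{"fingers":0.3,"x":-0.1,"y":4.15,"z":-6.8,"twist":8.7},{"fingers":0.3,"x":-0.1,"y":4.35,"z":-7.1,"twist":9.1},{"fingers":0.3,"x":-0.1,"y":4.42,"z":-7.25,"twist":9.2},{"fingers":0.3,"x":-0.1,"y":4.42,"z":-7.25,"twist":9.2},{"fingers":0.3,"x":-0.1,"y":4.42,"z":-7.25,"twist":9.2}]' 30
python3 - <<'E'
from snap import *
snap("a8",[("side",316,225,45),("top",289,226,40)])
s=telemetry.get_state();M=tool(s);print(s["position"],s["ft_force"],s["grip_width"]*87,delta(s,[.5635,.0605,.206],-94.2))
E
```

```text
time: 11.92
position: [0.564, 0.0591, 0.2098]
tool_rot: [1.262, 1.173, -1.265]
ft_force: [0.1, 0.4, -1.4]
grip_width: 0.504
[0.56434867 0.05807734 0.21002351] [ 0.25325457 -0.58932034 -1.28341996] 43.7172886201179 [array([ 0.101, -0.026, -0.059]), np.float64(-0.038991427525218114), np.float64(35.96100857247478)]
```

View pics/a8.png

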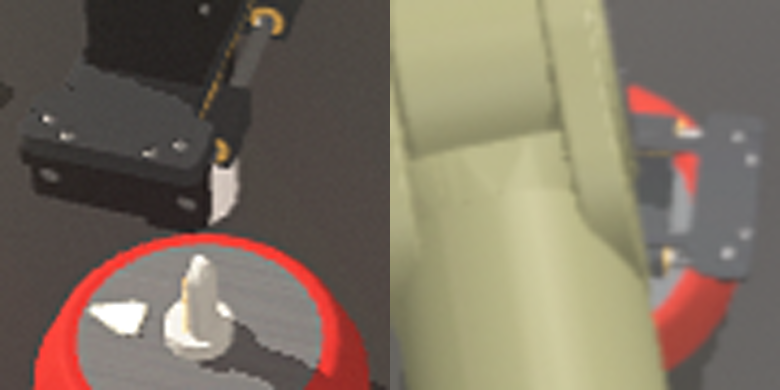

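The near finger hides most of the collar; only its right silhouette shows, at crop x of about 240. That edge gives the unknown offset along the pads (roughly world x), so I'll measure it against the shaft in the same view.

```bash
python3 - <<'E'
from h import *
d=dict(np.load("side_a8.npz"));g=d["pixels"].astype(int)
print(g[256-55:256,316:334].min(2)[::2][8:])
def proj(P):
    q=R.from_rotvec(d["attitude"]).inv().apply(np.atleast_2d(P)-d["xyz"]);return (np.c_[q[:,0]/-q[:,2],q[:,1]/q[:,2],np.ones(len(q))]@d["K"].T)[:,:2]
# predicted right edge of cylinder r=.022 about (x0,y0)
a=np.linspace(0,2*np.pi,361)
def edge(x0,y0,r,z):
    uv=proj(np.c_[x0+r*np.cos(a),y0+r*np.sin(a),np.full(361,z)]);return uv[uv[:,0].argmax()],uv[uv[:,0].argmin()]
for z in(.206,.215,.225,.238): print("collar",z,edge(.564,.059,.022,z)[0])
for z in(.112,.120,.13,.14,.146): print("shaft",z,*edge(.5635,.0605,.01,z))
for r in range(214,228): print(r,[int(v) for v in g[r,316:332].min(1)])
print()
for r in range(240,258,2): print(r,[int(v) for v in g[r,306:328].min(1)])
E
```

```text
[[ 63  50  45  61  75  58  48  43  74 118  80  64  66  65  66  67  67  65]
 [ 48  47  33  69 199 199 197 193 191 137  77  64  64  65  67  66  66  67]
 [ 50  41  30  93 179 191 187 184 186 137  75  64  66  65  66  67  66  68]
 [ 35  33  27  93 184 187 184 183 181 158  85  62  66  67  66  66  66  67]
 [ 34  35  33  51 178 190 185 183 185 115  67  65  67  66  66  67  65  65]
 [ 48  33  33  52 178 186 186 188 140  76  64  67  65  68  67  65  67  68]
 [ 36  36  30  66 178 192 196 118  69  64  67  68  68  67  65  66  66  68]
 [ 33  33  30 119 101  69  66  65  68  67  69  68  69  67  67  67  69  67]
 [ 54  67  72  68  67  70  68  68  69  68  68  69  69  67  70  67  67  66]
 [ 54  54  53  52  53  52  53  53  53  55  53  54  57  62  67  68  70  68]
 [131 132 132 135 134 133 133 133 130 116 111  79  57  55  50  51  54  55]
 [255 246 154 127 133 133 132 131 130 130 131 128 132 133 132 117  77  56]
 [228 197 169 144 134 130 131 130 130 128 127 130 130 131 134 135 131 132]
 [214 164 166 152 144 132 130 130 131 128 132 133 131 129 131 128 130 132]
 [174 158 151 150 146 130 127 127 129 131 134 134 
[... 2257 characters left out ...]
130, 129, 130]
246 [131, 131, 132, 133, 132, 131, 132, 151, 151, 152, 150, 149, 149, 148, 146, 133, 129, 131, 130, 127, 127, 130]
248 [133, 132, 131, 133, 132, 130, 131, 174, 156, 147, 150, 150, 150, 148, 146, 133, 131, 131, 131, 130, 132, 129]
250 [132, 133, 130, 127, 126, 231, 247, 201, 153, 146, 144, 150, 148, 148, 141, 211, 222, 154, 128, 131, 132, 134]
252 [133, 133, 126, 189, 236, 238, 240, 203, 157, 147, 141, 148, 151, 145, 144, 142, 234, 253, 171, 129, 130, 130]
254 [134, 128, 121, 253, 242, 236, 238, 188, 159, 152, 140, 148, 150, 149, 146, 147, 151, 154, 120, 80, 123, 132]
256 [131, 128, 119, 245, 240, 235, 237, 195, 183, 155, 138, 147, 149, 148, 149, 150, 150, 152, 132, 90, 78, 81]
```

```bash
python3 - <<'E'
from h import *
from bench import telemetry,viewer
L=[]
for i in range(6):
    s=telemetry.get_state();L.append(np.r_[s["position"],s["ft_force"]]);viewer.get_image("side")
m=np.mean(L,0);print(m,np.std(L,0)); s["position"]=m[:3];print(delta(s,[.563,.0593,.166],-94.2),s["time"])
E
```

```text
[ 0.56437276  0.05862033  0.21027107  0.3074992  -0.35687031 -1.2331051 ] [3.21093039e-05 4.63543106e-04 1.46600382e-04 4.56645357e-01
 2.70599160e-01 2.12306284e-01]
[array([ 1.107, -0.035, -0.015]), np.float64(-0.0295544400393851), np.float64(35.970445559960616)] 12.2667
```

```bash
python3 -m creep '[{"fingers":0.3,"x":0.3,"y":-0.03,"z":-0.015,"twist":0},{"fingers":0.3,"x":0.6,"y":-0.035,"z":-0.015,"twist":0},{"fingers":0.3,"x":0.9,"y":-0.035,"z":-0.015,"twist":0},{"fingers":0.3,"x":1.1,"y":-0.035,"z":-0.015,"twist":0},{"fingers":0.3,"x":1.1,"y":-0.035,"z":-0.015,"twist":0},{"fingers":0.3,"x":1.1,"y":-0.035,"z":-0.015,"twist":0}]' 30
python3 - <<'E'
from snap import *
snap("a9",[("side",316,235,30),("top",289,226,40)])
s=telemetry.get_state();print(s["position"],s["ft_force"],delta(s,[.563,.0593,.118],-94.2))
E
```

```text
time: 12.82
position: [0.5622, 0.0609, 0.1654]
tool_rot: [1.263, 1.174, -1.265]
ft_force: [-0.3, -0.8, -2.5]
grip_width: 0.499
[0.56318335 0.06103471 0.16685206] [-0.29916525 -0.16135508 -0.75586442] [array([ 1.221, -0.002,  0.044]), np.float64(-0.014368885733301796), np.float64(35.985631114266695)]
```

View pics/a9.png

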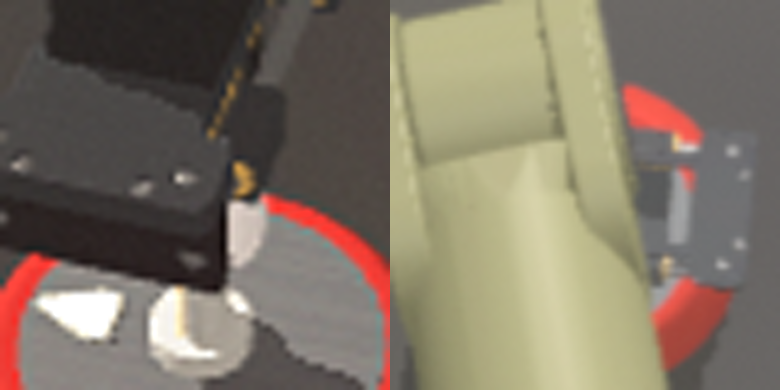

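```bash
python3 -m creep '[{"fingers":0.3,"x":0.05,"y":0,"z":0.02,"twist":0},{"fingers":0.3,"x":0.1,"y":0,"z":0.025,"twist":0},{"fingers":0.3,"x":0.15,"y":0,"z":0.025,"twist":0},{"fingers":0.3,"x":0.2,"y":0,"z":0.025,"twist":0},{"fingers":0.3,"x":0.25,"y":0,"z":0.025,"twist":0},{"fingers":0.3,"x":0.3,"y":0,"z":0.025,"twist":0},{"fingers":0.3,"x":0.3,"y":0,"z":0.025,"twist":0}]' 30
python3 - <<'E'
from h import *
from bench import telemetry
s=telemetry.get_state();print(s["position"],s["ft_force"],s["torque"],delta(s,[.563,.0593,.118],-94.2))
E
```

```text
time: 13.5
position: [0.5624, 0.0599, 0.154]
tool_rot: [1.263, 1.174, -1.265]
ft_force: [-0.3, -0.6, -0.4]
grip_width: 0.504
[0.56240705 0.05987771 0.15395407] [-0.31503238 -0.56934822 -0.39943215] [ 0.00569144 -0.00732449  0.01293191] [array([0.899, 0.017, 0.013]), np.float64(-0.014720712270639069), np.float64(35.98527928772936)]
```

```bash
python3 -m creep '[{"fingers":0.3,"x":0.05,"y":0,"z":0,"twist":0},{"fingers":0.3,"x":0.1,"y":0,"z":0,"twist":0},{"fingers":0.3,"x":0.15,"y":0,"z":0,"twist":0},{"fingers":0.3,"x":0.2,"y":0,"z":0,"twist":0},{"fingers":0.3,"x":0.25,"y":0,"z":0,"twist":0},{"fingers":0.3,"x":0.3,"y":0,"z":0,"twist":0},{"fingers":0.3,"x":0.3,"y":0,"z":0,"twist":0}]' 30
python3 -m creep '[{"fingers":0.3,"x":0.05,"y":0,"z":0,"twist":0},{"fingers":0.3,"x":0.1,"y":0,"z":0,"twist":0},{"fingers":0.3,"x":0.15,"y":0,"z":0,"twist":0},{"fingers":0.3,"x":0.2,"y":0,"z":0,"twist":0},{"fingers":0.3,"x":0.2,"y":0,"z":0,"twist":0}]' 30
python3 - <<'E'
from h import *
from bench import telemetry
s=telemetry.get_state();print(s["position"],s["ft_force"],s["torque"],delta(s,[.563,.0593,.118],-94.2))
E
```

```text
time: 14.08
position: [0.5624, 0.0598, 0.142]
tool_rot: [1.263, 1.173, -1.265]
ft_force: [-0.6, 0.1, -1.4]
grip_width: 0.505
time: 14.5
position: [0.5624, 0.0599, 0.134]
tool_rot: [1.263, 1.173, -1.265]
ft_force: [0.1, 0.7, -2.2]
grip_width: 0.501
[0.56242841 0.05985693 0.13398235] [ 0.07479501  0.68346553 -2.2474054 ] [0.06107814 0.04637577 0.01766369] [array([0.4  , 0.016, 0.013]), np.float64(-0.014611605825450624), np.float64(35.98538839417455)]
```

```bash
python3 -m creep '[{"fingers":0.3,"x":0.05,"y":0,"z":0,"twist":0},{"fingers":0.3,"x":0.1,"y":0,"z":0,"twist":0},{"fingers":0.3,"x":0.15,"y":0,"z":0,"twist":0},{"fingers":0.3,"x":0.2,"y":0,"z":0,"twist":0},{"fingers":0.3,"x":0.25,"y":0,"z":0,"twist":0},{"fingers":0.3,"x":0.3,"y":0,"z":0,"twist":0},{"fingers":0.3,"x":0.33,"y":0,"z":0,"twist":0},{"fingers":0.3,"x":0.33,"y":0,"z":0,"twist":0}]' 30
python3 -m creep '[{"fingers":0.3,"x":0.02,"y":0,"z":0,"twist":0},{"fingers":0.3,"x":0.04,"y":0,"z":0,"twist":0},{"fingers":0.3,"x":0.04,"y":0,"z":0,"twist":0}]' 30
python3 -m creep '[{"fingers":0.3,"x":0.02,"y":0,"z":0,"twist":0},{"fingers":0.3,"x":0.04,"y":0,"z":0,"twist":0},{"fingers":0.3,"x":0.04,"y":0,"z":0,"twist":0}]' 30
```

```text
time: 15.17
position: [0.5625, 0.0599, 0.1209]
tool_rot: [1.264, 1.173, -1.264]
ft_force: [0.3, 0.2, -1.2]
grip_width: 0.505
time: 15.42
position: [0.5627, 0.0599, 0.1196]
tool_rot: [1.264, 1.173, -1.264]
ft_force: [-0.0, -0.4, -0.8]
grip_width: 0.497
time: 15.67
position: [0.5629, 0.0599, 0.1189]
tool_rot: [1.264, 1.172, -1.264]
ft_force: [-2.7, -1.2, 3.6]
grip_width: 0.505
```

```bash
python3 -m creep '[{"fingers":0.3,"x":0.015,"y":0,"z":0,"twist":0},{"fingers":0.3,"x":0.03,"y":0,"z":0,"twist":0},{"fingers":0.3,"x":0.03,"y":0,"z":0,"twist":0},{"fingers":0.3,"x":0.03,"y":0,"z":0,"twist":0}]' 30
python3 -m creep '[{"fingers":0.3,"x":0.015,"y":0,"z":0,"twist":0},{"fingers":0.3,"x":0.03,"y":0,"z":0,"twist":0},{"fingers":0.3,"x":0.03,"y":0,"z":0,"twist":0},{"fingers":0.3,"x":0.03,"y":0,"z":0,"twist":0}]' 30
python3 - <<'E'
from snap import *
snap("b1",[("side",316,240,30),("top",289,226,40)])
L=[]
for i in range(4):
    s=telemetry.get_state();L.append(np.r_[s["position"],s["ft_force"],s["torque"]]);viewer.get_image("side")
print(np.mean(L,0).round(4))
E
```

```text
time: 16.0
position: [0.563, 0.0599, 0.1189]
tool_rot: [1.264, 1.172, -1.264]
ft_force: [-4.6, -1.0, 10.6]
grip_width: 0.5
time: 16.33
position: [0.563, 0.0599, 0.1188]
tool_rot: [1.264, 1.171, -1.264]
ft_force: [-7.0, -0.9, 15.8]
grip_width: 0.502
[ 5.63000e-01  5.99000e-02  1.18800e-01 -7.34380e+00 -7.49100e-01
  1.64055e+01 -2.06600e-01  1.64570e+00 -9.10000e-03]
```

View pics/b1.png

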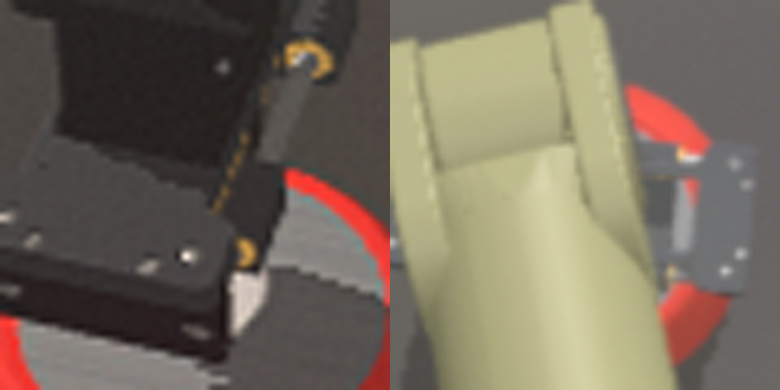

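```bash
python3 - <<'E'
from h import *
d=dict(np.load("side_b1.npz"));g=d["pixels"].astype(int).min(2)
for r in range(248,266): print(r,g[r,318:332].tolist())
m=np.zeros(g.shape,bool);m[248:266,318:330]=g[248:266,318:330]>160
P=pts(d,m);r,c=np.nonzero(m)
print(len(P),P[:,2].min(),P[:,2].max())
def proj(P):
    q=R.from_rotvec(d["attitude"]).inv().apply(np.atleast_2d(P)-d["xyz"]);return (np.c_[q[:,0]/-q[:,2],q[:,1]/q[:,2],np.ones(len(q))]@d["K"].T)[:,:2]
for z in(.112,.118,.124):
    a=np.radians([90,105,120,135,150,165,180])
    print(z,proj(np.c_[.562+.022*np.cos(a),.059+.022*np.sin(a),np.full(7,z)]).round(1).tolist())
E
```

```text
248 [70, 68, 64, 47, 57, 70, 73, 50, 42, 105, 129, 128, 128, 126]
249 [69, 69, 61, 44, 64, 71, 72, 50, 59, 126, 135, 133, 130, 131]
250 [68, 70, 56, 45, 62, 70, 58, 43, 77, 130, 136, 135, 133, 132]
251 [71, 65, 46, 47, 58, 51, 45, 37, 111, 85, 76, 75, 75, 74]
252 [70, 55, 43, 87, 190, 169, 156, 123, 151, 96, 75, 79, 75, 77]
253 [64, 47, 37, 108, 184, 187, 187, 187, 164, 97, 76, 76, 81, 79]
254 [47, 45, 27, 138, 184, 188, 184, 184, 163, 94, 76, 77, 78, 79]
255 [44, 47, 26, 89, 178, 188, 183, 186, 142, 86, 76, 79, 81, 78]
256 [48, 42, 26, 85, 181, 188, 185, 185, 120, 79, 79, 77, 79, 78]
257 [41, 31, 24, 89, 180, 184, 190, 143, 86, 75, 80, 81, 80, 79]
258 [31, 29, 22, 90, 178, 191, 167, 96, 73, 78, 78, 78, 80, 79]
259 [30, 28, 24, 90, 183, 174, 96, 73, 76, 76, 79, 77, 77, 77]
260 [34, 28, 25, 96, 158, 108, 77, 77, 80, 77, 79, 79, 78, 79]
261 [53, 33, 24, 75, 107, 83, 76, 78, 79, 77, 79, 77, 77, 77]
262 [32, 30, 28, 42, 72, 78, 79, 78, 78, 75, 78, 79, 78, 77]
263 [30, 33, 41, 62, 75, 77, 77, 78, 78, 79, 78, 77, 78, 80]
264 [30, 29, 27, 70, 77, 75, 77, 75, 74, 77, 77, 76, 77, 77]
265 [32, 26, 46, 73, 78, 78, 79, 80, 76, 77, 76, 76, 77, 77]
28 0.11191347445301081 0.13613379436384443
0.112 [[314.0, 261.1], [316.7, 261.3], [319.3, 260.9], [321.8, 260.0], [323.9, 258.6], [325.4, 256.9], [326.3, 254.9]]
0.118 [[313.9, 259.3], [316.6, 259.5], [319.3, 259.1], [321.7, 258.2], [323.8, 256.8], [325.4, 255.1], [326.3, 253.1]]
0.124 [[313.8, 257.5], [316.5, 257.7], [319.2, 257.3], [321.7, 256.4], [323.8, 255.0], [325.3, 253.3], [326.3, 251.3]]
```

The collar's lower rim in the image, about (322,260.5), (324,258.6) and (325,257.2), matches the outline predicted for an underside at z = 0.112 m. So it is on the shoulder. I'll hand the job in while holding.

```bash
python3 - <<'E'
from bench import telemetry,workorder
s=telemetry.get_state();print(s["time"],s["position"],s["ft_force"],s["grip_width"]*87);print(workorder.close_job())
E
```

```text
16.6333 [0.56303174 0.05995276 0.1188203 ] [-6.83081108e+00 -9.28917838e-03  1.68130062e+01] 43.6030221085847
the job is handed in; nothing more can be done
None
```

The shaft flat now faces the pointer and the collar is on the shoulder with its set screw over the flat. I handed the job in at 16.6 s, still gripping the collar.

**Shaft:** I pinched it squarely on the flat (fingers 14.4 mm apart), turned it about 63° clockwise and let go. The gripper's final heading was −4.2°, against about −4.4° measured for the pointer. The side picture after release showed the flat edge-on, towards the pointer.

**Collar:** I gripped it across the screw axis and lowered it with no catching. It came to a firm stop with the fingertips at z = 0.1188 m, and the lower rim in the image matches the shoulder height of 0.112 m. At the end it was held with 30 N of grip and about 17 N of downward push.

**What I could not confirm, or what disagreed:**
- **Screw direction:** the gripper hid the screw and blue mark at the end, so that direction comes from the grasp. The two camera views differed by 1.5°, well inside the 0.4 rad allowance.
- **Flat after fitting:** the gripper also hid the flat, so I last saw it before the collar went on. I measured no significant twisting moment about the shaft's axis at the end.
- **Side force:** about 7 N sideways remained on the seated collar, probably friction on the shoulder.
- **Camera offset:** the side camera placed the shaft about 2 mm off in x from the top camera and from where the fingers met it, and I allowed for that.
- **Refused move:** one early move was refused because I left out a value; nothing moved.
- **Bystanders:** no contact with them was seen, but I did not re-measure their positions at the end.

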